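# Switch on the watermelon display lamp

## Task

Two identical lit display stands face the customers on the fruit shop's counter, each with a red paddle switch hidden under the overhanging lip of its lamp hood, on the robot's side. Switch on the lamp of the stand that holds the half watermelon by reaching under its lip and pushing its paddle up from below, all the way; leave the pineapple stand's switch off.

Things in the scene. Friction and masses are not known exactly. Their poses are not given: they have to be found in the camera images.
- melon_switch (a joint): paddle switch under the lip of the fixed stand holding the half watermelon (green, 144 mm wide, red cut face up): 0 = down, off; 0.010 m = fully up against its stop, on. Pushed straight up from below with 4 to 6 N; no spring, stays where left; may start up to 1 mm up.
- melon_paddle (a point): centre of the flat underside of that red paddle (20 x 50 x 12 mm in x, y, z; x points away from the robot's side into the stand, z up). It hangs under the white hood lip: when off, 28 mm below the lip underside, 217 mm above the table. The lip's straight front edge is 16 mm to -x of this point. A red mark 20 x 50 mm on the hood top lies right over it; in it a small black pin, flush when off, rises with the paddle.
- pine_switch (a joint): the same switch on the other stand, identical but holding the pineapple (upright, orange-brown, green crown): 0 = down, off; 0.010 m = fully up, on. Starts off, up to 1 mm up.
- pine_paddle (a point): the same underside point on the pineapple stand's paddle. On both stands the hood is a slab 10 mm thick, 90 mm deep (x), 220 mm long (y), nothing on top; its two posts (18 x 12 mm) stand 54 mm to +x and 100 mm either side of the paddle's point; below the paddle is only a 12 mm base board, reaching about as far out as the lip.

How it is judged:
By the outcome, as a careful person would: the job done as asked, in the order asked, and still so for the second after the job is handed in, with the robot touching nothing.
It also fails if it takes over 40 s, if anything falls off the work surface, if the arm or the gripper's body presses on something with over 40 N, if the wrist force passes 120 N, or if a joint passes its speed limit or range.

## Robot

A 6-joint arm with a two-finger parallel gripper is mounted at the origin on the work surface. World frame = base frame: x ahead of the robot, y to its left, z up, the work surface at z = 0. Lengths are in mm, angles in rad, forces in N, time in s.
With the tool pointing down it reaches from about 350 to 875 mm from the base axis. Payload 4.2 kg.
Tool frame: the origin (TCP) lies at the very end of the fingers, on their centre line; the grasp point (between the pads) lies 19 mm behind it; z points along the fingers, y is the line along which they close (so a half turn about z gives the same grasp; the last joint's range is limited). The gripper opens to 85 mm and grips with 20 to 120 N. Pads are 22 mm wide; open, the fingers measure 114 mm over their backs; the gripper's body (76 mm by 85 mm) begins 54 mm behind the grasp point. The pads swing forward as they close: fully open they stand 13 mm farther back than shut.
Start: joints at [-0.981, 0.385, 0.008, 0, -1.194, -0.259], TCP at [203.015, -591.087, 209.012] pointing down, gripper open.
Joint ranges: [-3.14, 3.14], [-1.21, 2.06], [-1.07, 1.41], [-3.16, 2.05], [-2.99, -0.16], [-3.1, 3.1]. Speed limits (rad/s): [2.79, 2.79, 3.14, 3.14, 3.14, 3.14].

## Interface

Orientations are given as a unit quaternion [x, y, z, w].
In Python, from bench import read_state, get_image, camera_model, job_done gives the robot as it stands.
- The arm moves only by the shell command python3 -m handwheel 'ROWS'. ROWS is JSON, a list of rows, each a list of 7 numbers: the shift along the tool's x, y, z in m, then the turn, a rotation vector about the tool's x, y, z in rad, then the gripper's target within -1 to 1 (fully open at 1, half-way at 0, shut at -1). In form: [[dx, dy, dz, wx, wy, wz, jaw], ...]. A call has 1 to 10 rows; each row is the pose to reach, as a shift and turn from the pose commanded when the call began, along the tool's axes at that moment; what a row does not reach only later rows make up. A row lasts 1/8 s, in which the tool goes at most 62.5 mm and 10.7 degrees, less where a joint would pass 70% of its speed; a pose out of reach is approached as far as the arm can. A call with a gripper value outside its range is refused whole. The fingers move at their own pace and stop on an object; the grip force is fixed at half the most. Time passes only in rows, so rows that repeat a pose let the fingers close. It gives the time, the measured TCP pose, the force, the opening and the grip force at its end, in the units of the state.
- read_state(): the state, without advancing time (a new reading comes with each control period).
- get_image(name): name is "scene" or "top" or "wrist"; returns (picture, depth): 420x560x3 uint8, blue, green, red; 420x560 float32, mm along the optical axis (not along the pixel's ray), 0 where there is no reading.
- camera_model(name): a dict with "K" (3x3 intrinsics, pixels), "rvec" (rotation vector, rad) and "tvec" (3), from world to camera coordinates, as OpenCV has them; the wrist camera has in their place "hand_eye" (4x4, takes a point from camera to tool coordinates, whose origin is the TCP and whose axes are the flange's). Camera axes: x right, y down, z forward; pixel columns grow to the right and rows downward; lengths in mm; the calibration is good to about 2 mm. A picture is of the moment at which its call begins: read the wrist's pose just before it. camera_model takes no time and is no camera call.
- job_done(): hands the job in; it is judged then, once.
The state is a dict: "clock": time; "joints": joint angles; "joint_vel": joint speeds; "joint_efforts": joint torques, N m; "position": TCP position; "ee_rot": TCP orientation; "contact_force": force on the tool from outside, world axes, zero at the start; "wrist_torque": the same for the moment, N m; "gripper_width": finger opening in mm; "grasp_force": force on a finger pad.
Only numpy, scipy, OpenCV 4.12 (cv2) and the standard library are available. Lean on these libraries where they do the work, as an engineer would, in place of code of your own. Each camera call takes 0.05 s, during which the arm holds its last target. There are 200 camera calls.

## Working session

There is one attempt and no reset: what is moved stays moved. The work goes in short steps, Python scripts to look and compute and a shell command to move; the robot and the scene stay as the last step left them, time stands still between calls to the robot, and variables do not carry over. Pictures are saved under pics/ and viewed, at most 10 in all, crops included, and the job is handed in when it is done.

```bash
mkdir -p pics
python3 - <<'E'
from bench import *
import cv2,numpy as np
s=read_state();print(s)
a=[]
for n in("scene","top"):
    p,d=get_image(n);np.savez(f"pics/{n}0.npz",p=p,d=d);cv2.imwrite(f"pics/{n}0.png",p);m=camera_model(n);print(n,m)
    a.append(p)
cv2.imwrite("pics/both0.png",cv2.resize(np.vstack(a),(0,0),fx=.71,fy=.71))
E
```

```text
{'clock': 0.0, 'joints': array([-9.81413766e-01,  3.85577749e-01,  6.59732495e-03, -5.53935782e-04,
       -1.19399200e+00, -2.58571742e-01]), 'joint_vel': array([ 0.00108364,  0.00040795, -0.00087818,  0.00011076, -0.00038541,
        0.00270931]), 'joint_efforts': array([-2.62035755e-04, -3.92285550e+01,  1.88397181e+01,  4.18632209e+00,
       -4.65781748e-03,  4.70092552e-07]), 'position': array([ 202.80582293, -590.49322311,  207.88954408]), 'ee_rot': array([-1.64551321e-01,  9.86367889e-01,  1.09761334e-03, -2.12976438e-04]), 'contact_force': array([-0.12910617,  0.21274595, -0.62038819]), 'wrist_torque': array([ 0.02477829, -0.00628915,  0.00088595]), 'grasp_force': 0.0, 'gripper_width': 85.47997206047083}
scene {'K': array([[458.0519652 ,   0.        , 281.58403877],
       [  0.        , 458.0519652 , 212.77490541],
       [  0.        ,   0.        ,   1.        ]]), 'rvec': array([ 0.92427419,  2.60648109, -0.94333236]), 'tvec': array([ 451.46812847, -119.56877425, 1221.12015658])}
top {'K': array([[488.91027167,   0.        , 279.43098981],
       [  0.        , 488.91027167, 211.97583573],
       [  0.        ,   0.        ,   1.        ]]), 'rvec': array([ 2.17521414, -2.11132332,  0.16508954]), 'tvec': array([ -30.70778527,  625.04290782, 1158.70178906])}
```

View pics/both0.png

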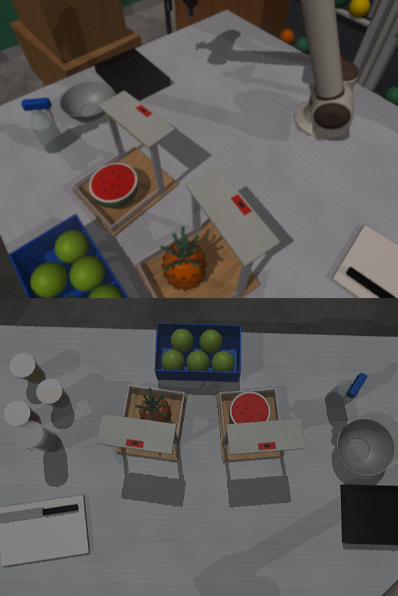

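The top view (lower half) shows the melon stand on the right, with its mark near (375,208) in full-size pixels. The pineapple stand is on the left, with its mark near (190,203). The robot is at the bottom of the picture.

```bash
cat > h.py <<'E'
import cv2,numpy as np
from bench import *
def ray(m,uv,z):
    R=cv2.Rodrigues(m["rvec"])[0];c=-R.T@m["tvec"]
    uv=np.atleast_2d(uv).astype(float)
    d=np.c_[(uv-m["K"][:2,2])/m["K"][0,0],np.ones(len(uv))]@R
    return c+d*((z-c[2])/d[:,2])[:,None]
E
python3 - <<'E'
from h import *
for n in("top","scene"):
    f=np.load(f"pics/{n}0.npz");p,d=f["p"],f["d"];m=camera_model(n)
    h=cv2.cvtColor(p,cv2.COLOR_BGR2HSV)
    k=(((h[...,0]<8)|(h[...,0]>172))&(h[...,1]>140)&(h[...,2]>60)).astype(np.uint8)
    for c in cv2.findContours(k,0,2)[0]:
        a=cv2.contourArea(c)
        if a<60 or a>800: continue
        r=cv2.minAreaRect(ray(m,c[:,0],255)[:,:2].astype(np.float32)); u=cv2.moments(c);cx=[u['m10']/a,u['m01']/a]
        print(n,a,np.round(cx),ray(m,cx,255).round(1),np.round(cv2.boxPoints(r)).tolist(),np.round(r[1]),d[int(cx[1]),int(cx[0])])
    # hood contours (pale, at hood height via depth)
    R=cv2.Rodrigues(m["rvec"])[0];v,u=np.mgrid[:420,:560]
    P=(np.dstack([(u-m["K"][0,2])/m["K"][0,0]*d,(v-m["K"][1,2])/m["K"][0,0]*d,d])-m["tvec"])@R
    k=((abs(P[...,2]-255)<12)&(d>0)).astype(np.uint8)
    k=cv2.morphologyEx(k,cv2.MORPH_OPEN,np.ones((5,5)))
    for c in cv2.findContours(k,0,2)[0]:
        if cv2.contourArea(c)<1500: continue
        r=cv2.minAreaRect(ray(m,c[:,0],255)[:,:2].astype(np.float32)); print(n,"hood",np.round(r[0]),np.round(r[1]),r[2],np.round(cv2.boxPoints(r)).tolist())
E
```

```text
top 177.0 [376. 208.] [[ 608.6 -208.1  255. ]] [[597.0, -185.0], [603.0, -233.0], [620.0, -231.0], [615.0, -183.0]] [18. 49.] 995.59344
top 178.5 [189. 204.] [[604.4 172.7 255. ]] [[593.0, 149.0], [610.0, 147.0], [616.0, 196.0], [598.0, 198.0]] [49. 18.] 997.40686
top hood [ 637. -204.] [ 90. 220.] 6.443661689758301 [[580.0, -100.0], [605.0, -319.0], [695.0, -308.0], [670.0, -90.0]]
top hood [633. 168.] [220.  90.] 83.54659271240234 [[576.0, 64.0], [666.0, 54.0], [691.0, 273.0], [601.0, 283.0]]
scene 310.0 [339. 288.] [[603.6 172.6 255. ]] [[591.0, 149.0], [610.0, 147.0], [616.0, 195.0], [597.0, 197.0]] [49. 19.] 697.7301
scene 134.0 [202. 156.] [[ 607.1 -208.3  255. ]] [[596.0, -186.0], [601.0, -233.0], [619.0, -231.0], [613.0, -184.0]] [18. 47.] 887.43677
scene hood [634. 170.] [221.  92.] 83.50170135498047 [[576.0, 65.0], [667.0, 55.0], [692.0, 274.0], [601.0, 284.0]]
scene hood [ 638. -202.] [ 92. 225.] 6.399784564971924 [[579.0, -95.0], [605.0, -319.0], [696.0, -308.0], [671.0, -85.0]]
```

The top and scene views agree. The melon paddle is at about (608,-208), with the stand yawed +6.4°. First I'll move to a pose in front of it and clear of the stand, with the fingers shut.

```bash
python3 -m handwheel '[[-0.339,0.36,-0.092,0,0,-0.9,-1],[-0.339,0.36,-0.092,0,0,-0.9,-1],[-0.339,0.36,-0.092,0,0,-0.9,-1],[-0.339,0.36,-0.092,0,0,-0.9,-1],[-0.339,0.36,-0.092,0,0,-0.9,-1],[-0.339,0.36,-0.092,0,0,-0.9,-1],[-0.339,0.36,-0.092,0,0,-0.9,-1],[-0.339,0.36,-0.092,0,0,-0.9,-1],[-0.339,0.36,-0.092,0,0,-0.9,-1],[-0.339,0.36,-0.092,0,0,-0.9,-1]]'
cat >> h.py <<'E'
from scipy.spatial.transform import Rotation as Ro
def st():
    s=read_state();print(s["clock"],s["joints"].round(3),s["position"].round(1),"\n",Ro.from_quat(s["ee_rot"]).as_matrix().round(3).tolist(),s["contact_force"].round(1),s["gripper_width"].round(1));return s
def rel(p,yaw,pitch,roll=0):
    # target: tool z horizontal dir yaw, pitched down by pitch (deg); tool y = -(up/radial) when roll=0
    s=read_state();R0=Ro.from_quat(s["ee_rot"]).as_matrix()
    y,q=np.radians([yaw,pitch]);f=np.array([np.cos(y),np.sin(y),0]);k=np.array([0,0,1.])
    z=np.cos(q)*f-np.sin(q)*k; yy=-(np.sin(q)*f+np.cos(q)*k); R=np.c_[np.cross(yy,z),yy,z]@Ro.from_euler('z',roll,degrees=True).as_matrix()
    print((R0.T@(np.array(p)-s["position"])/1000).round(4),Ro.from_matrix(R0.T@R).as_rotvec().round(4))
E
python3 -c "
from h import *
st()
rel([420,-144,280],-19,30)
rel([420,-144,280],-19,30,90)
rel([420,-144,280],-19,30,-90)
"
```

```text
clock: 1.35
position: [406.4, -140.2, 300.6]
ee_rot: [-0.578, 0.816, 0.0, -0.0]
contact_force: [-0.7, -0.0, -0.5]
gripper_width: -0.0
grasp_force: 0.0Traceback (most recent call last):
  File "<string>", line 3, in <module>
    st()
    ~~^^
  File "h.py", line 10, in st
    s=read_state();print(s["clock"],s["joints"].round(3),s["position"].round(1),"\n",Ro.from_quat(s["ee_rot"]).as_matrix().round(3).tolist(),s["contact_force"].round(1),s["gripper_width"].round(1));return s
                                                                                                                                                                         ^^^^^^^^^^^^^^^^^^^^^^^^
AttributeError: 'float' object has no attribute 'round'
```

```bash
sed -i 's/s\["gripper_width"\].round(1)/s["gripper_width"]/' h.py
python3 -c "
from h import *
st()
rel([420,-144,280],-19,30)
rel([420,-144,280],-19,30,90)
rel([420,-144,280],-19,30,-90)
"
```

```text
1.35 [ 0.049 -0.016 -0.267 -0.    -1.321 -0.387] [ 406.4 -140.2  300.6] 
 [[-0.332, -0.943, -0.001], [-0.943, 0.332, 0.0], [0.0, 0.001, -1.0]] [-0.7 -0.  -0.5] -0.04464063503032193
[-0.0009 -0.0141  0.0206] [ 1.0483 -0.004  -0.0064]
[-0.0009 -0.0141  0.0206] [ 0.8125 -0.8187  1.4059]
[-0.0009 -0.0141  0.0206] [ 0.8202  0.8139 -1.4184]
```

```bash
python3 -c "
from h import *
rel([460,-196,290],-4.5,30,90)
rel([460,-196,290],-4.5,30,-90)
"
```

```text
[ 0.0348 -0.0691  0.0105] [ 0.6829 -0.8886  1.1813]
[ 0.0348 -0.0691  0.0105] [ 0.9483  0.7288 -1.6405]
```

```bash
python3 -m handwheel '[[0.035,-0.069,0.01,0.683,-0.889,1.181,-1],[0.035,-0.069,0.01,0.683,-0.889,1.181,-1],[0.035,-0.069,0.01,0.683,-0.889,1.181,-1],[0.035,-0.069,0.01,0.683,-0.889,1.181,-1],[0.035,-0.069,0.01,0.683,-0.889,1.181,-1],[0.035,-0.069,0.01,0.683,-0.889,1.181,-1],[0.035,-0.069,0.01,0.683,-0.889,1.181,-1],[0.035,-0.069,0.01,0.683,-0.889,1.181,-1],[0.035,-0.069,0.01,0.683,-0.889,1.181,-1],[0.035,-0.069,0.01,0.683,-0.889,1.181,-1]]'
python3 -c "
from h import *
st()
rel([480,-198,196],-4.5,30,90)
rel([480,-198,196],-4.5,15,90)
"
```

```text
clock: 2.6
position: [458.2, -197.7, 289.7]
ee_rot: [0.036, 0.866, -0.02, 0.499]
contact_force: [0.7, 0.2, 0.1]
gripper_width: 0.4
grasp_force: 0.0
2.6 [-0.369 -0.215 -0.562 -0.915 -0.314 -0.534] [ 458.2 -197.7  289.7] 
 [[-0.499, 0.082, 0.863], [0.042, 0.997, -0.071], [-0.866, 0.0, -0.501]] [0.7 0.2 0.1] 0.38418198295857525
[0.0702 0.0015 0.0658] [-0.0032 -0.0009 -0.0022]
[0.0702 0.0015 0.0658] [-0.0035 -0.2627 -0.0018]
```

```bash
python3 -m handwheel '[[0.078,0.0015,0.07,0,-0.2,0,-1],[0.078,0.0015,0.07,0,-0.2,0,-1],[0.078,0.0015,0.07,0,-0.2,0,-1],[0.078,0.0015,0.07,0,-0.2,0,-1],[0.078,0.0015,0.07,0,-0.2,0,-1]]'
python3 -c "
from h import *
st()
p,d=get_image('wrist');cv2.imwrite('pics/w1.png',p)
p,d=get_image('scene');cv2.imwrite('pics/s1.png',p)
"
```

```text
clock: 3.22
position: [479.2, -189.4, 185.5]
ee_rot: [0.027, 0.819, -0.011, 0.573]
contact_force: [-0.5, 1.3, -2.1]
gripper_width: 0.2
grasp_force: 0.0
3.225 [-0.959  0.167 -0.712 -1.867 -0.885  0.849] [ 479.2 -189.4  185.5] 
 [[-0.342, 0.056, 0.938], [0.032, 0.998, -0.048], [-0.939, 0.013, -0.344]] [-0.5  1.3 -2.1] 0.24625412005384636
```

View pics/w1.png

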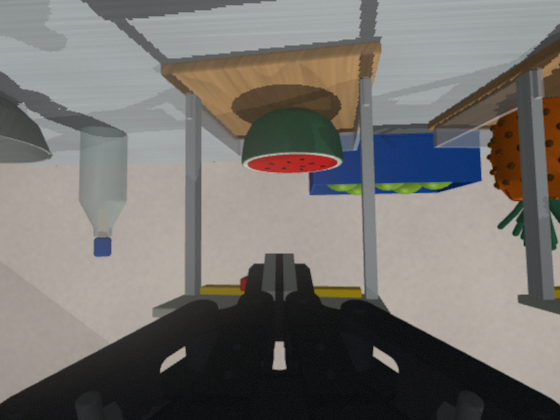

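View pics/s1.png

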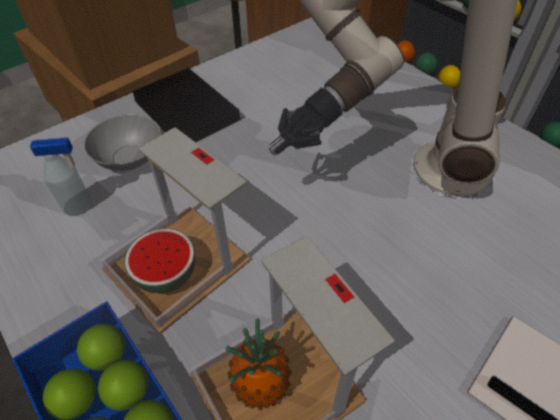

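The wrist view is upside down. It shows the red paddle at about (245,283), just left of the fingertips (the −y side), under the melon stand's lip. The scene view shows the gripper in front of that stand and clear of it. Next I'll insert below the paddle.

```bash
python3 -c "
from h import *
rel([545,-205,181],-3,20,90)
rel([612,-208,181],-3,20,90)
"
```

```text
[-0.0234 -0.0111  0.0643] [ 0.0001 -0.0099 -0.0241]
[-0.0469 -0.01    0.1271] [ 0.0001 -0.0099 -0.0241]
```

```bash
python3 -m handwheel '[[-0.012,-0.011,0.032,0,0,-0.024,-1],[-0.023,-0.011,0.064,0,0,-0.024,-1],[-0.023,-0.011,0.064,0,0,-0.024,-1],[-0.031,-0.011,0.085,0,0,-0.024,-1],[-0.039,-0.01,0.106,0,0,-0.024,-1],[-0.047,-0.01,0.127,0,0,-0.024,-1],[-0.047,-0.01,0.127,0,0,-0.024,-1],[-0.047,-0.01,0.127,0,0,-0.024,-1]]'
python3 -c "
from h import *
st()
rel([612,-208,190],-3,20,90)
rel([612,-208,200],-3,20,90)
p,d=get_image('wrist');cv2.imwrite('pics/w2.png',p)
"
```

```text
clock: 4.32
position: [613.0, -204.2, 185.0]
ee_rot: [0.017, 0.821, -0.016, 0.571]
contact_force: [0.1, -0.6, 0.1]
gripper_width: -0.1
grasp_force: 0.0
4.325 [-0.732  0.305 -0.495 -2.012 -0.714  0.84 ] [ 613.  -204.2  185. ] 
 [[-0.347, 0.046, 0.937], [0.011, 0.999, -0.045], [-0.938, -0.006, -0.347]] [ 0.1 -0.6  0.1] -0.11406931683818118
[-0.0044 -0.0039 -0.0025] [ 0.0037 -0.0058  0.0074]
[-0.0138 -0.004  -0.006 ] [ 0.0037 -0.0058  0.0074]
```

View pics/w2.png

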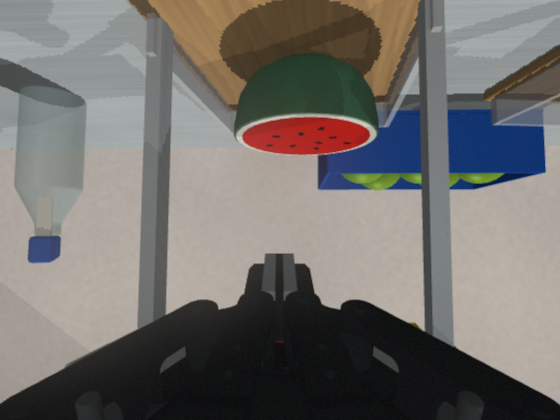

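The fingers are now under the lip and centred on the paddle, with a red glimpse at (280,345) behind them. I'll raise in small steps and watch the force.

```bash
python3 -m handwheel '[[-0.003,-0.004,-0.002,0,0,0,-1],[-0.006,-0.004,-0.003,0,0,0,-1],[-0.009,-0.004,-0.004,0,0,0,-1],[-0.012,-0.004,-0.0055,0,0,0,-1],[-0.012,-0.004,-0.0055,0,0,0,-1]]'; python3 -c "
from h import *
st()"
python3 -m handwheel '[[-0.002,0,-0.0007,0,0,0,-1],[-0.004,0,-0.0014,0,0,0,-1],[-0.004,0,-0.0014,0,0,0,-1]]'; python3 -c "
from h import *
st()"
```

```text
clock: 5.0
position: [612.5, -208.6, 199.0]
ee_rot: [0.018, 0.82, -0.016, 0.572]
contact_force: [0.1, 0.1, 0.7]
gripper_width: 0.3
grasp_force: 0.0
5.0 [-0.723  0.274 -0.472 -1.966 -0.687  0.771] [ 612.5 -208.6  199. ] 
 [[-0.346, 0.047, 0.937], [0.011, 0.999, -0.047], [-0.938, -0.006, -0.346]] [0.1 0.1 0.7] 0.27797384665981634
clock: 5.38
position: [612.5, -208.6, 202.9]
ee_rot: [0.018, 0.82, -0.016, 0.572]
contact_force: [0.4, 0.5, 0.1]
gripper_width: 0.1
grasp_force: 0.0
5.375 [-0.718  0.265 -0.466 -1.954 -0.677  0.75 ] [ 612.5 -208.6  202.9] 
 [[-0.346, 0.047, 0.937], [0.011, 0.999, -0.046], [-0.938, -0.006, -0.346]] [0.4 0.5 0.1] 0.1452430470077689
```

```bash
for i in 1 2 3; do python3 -m handwheel '[[-0.002,0,-0.0007,0,0,0,-1],[-0.004,0,-0.0014,0,0,0,-1],[-0.004,0,-0.0014,0,0,0,-1]]' | egrep 'pos|contact'; done
```

```text
position: [612.6, -208.6, 207.2]
contact_force: [-0.7, 0.1, 0.5]
position: [612.7, -208.6, 211.5]
contact_force: [-0.1, 0.9, -0.1]
position: [612.8, -208.5, 215.7]
contact_force: [-0.3, 0.3, 0.6]
```

```bash
python3 -c "
from h import *
st()
p,d=get_image('wrist')
q,d=get_image('scene')
t,d=get_image('top');
a=cv2.resize(q[100:260,100:300],(500,400));b=cv2.resize(t[150:300,300:500],(300,225))
c=cv2.resize(p,(300,225))
o=np.zeros((450,800,3),np.uint8);o[:400,:500]=a;o[:225,500:]=b;o[225:,500:]=c
cv2.imwrite('pics/c3.png',o)
"
```

```text
6.5 [-0.701  0.237 -0.448 -1.915 -0.649  0.687] [ 612.8 -208.5  215.7] 
 [[-0.346, 0.047, 0.937], [0.011, 0.999, -0.046], [-0.938, -0.006, -0.346]] [-0.3  0.3  0.6] 0.11072201065169895
```

View pics/c3.png

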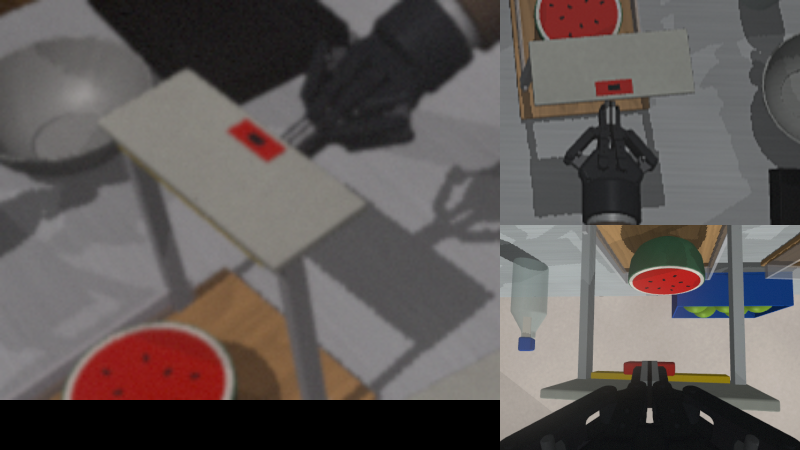

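The wrist view (lower right) shows the paddle just behind the fingertips, but no force has registered. I'll measure the paddle's height from the wrist depth and check whether the pin moved.

Run:
```python
from h import *
s=read_state();p,d=get_image('wrist');m=camera_model('wrist');H=m["hand_eye"];print(H.round(3).tolist())
R=Ro.from_quat(s["ee_rot"]).as_matrix()
v,u=np.mgrid[:420,:560];K=m["K"]
C=np.dstack([(u-K[0,2])/K[0,0]*d,(v-K[1,2])/K[0,0]*d,d])
T=C@H[:3,:3].T+H[:3,3];W=T@R.T+s["position"]
h=cv2.cvtColor(p,cv2.COLOR_BGR2HSV)
k=((h[...,0]<8)|(h[...,0]>172))&(h[...,1]>120)&(v>220)&(d>0)
print("paddle px",k.sum(),u[k].min(),u[k].max(),v[k].min(),v[k].max())
for r in range(v[k].min(),v[k].max()+1,2):
    q=k&(v==r)
    if q.any(): print(r,np.median(W[q],0).round(1),np.median(h[q],0))
print("finger col 270:",[(r,T[r,268].round(1).tolist(),W[r,268].round(1).tolist()) for r in range(246,345,8)])
np.savez("pics/w3.npz",p=p,d=d)
for n in("scene",):
    a=np.load("pics/scene0.npz")["p"];b,_=get_image(n)
    c=np.hstack([cv2.resize(x[140:172,182:222],(400,320),interpolation=0) for x in(a,b)]);cv2.imwrite("pics/c4.png",c)
    cv2.imwrite("pics/c4.png",np.vstack([c,cv2.resize(p[230:350,180:380],(800,270*1))[:270]]))
```

```text
[[-0.001, -0.958, -0.286, 72.356], [1.0, -0.001, -0.001, -0.809], [0.0, -0.286, 0.958, -164.38], [0.0, 0.0, 0.0, 1.0]]
paddle px 1027 231 325 256 281
256 [ 605.8 -222.1  217.5] [  3. 126.  84.]
258 [ 600.4 -217.1  218. ] [  2. 153.  99.]
260 [ 599.7 -208.9  219. ] [  2. 169. 112.]
262 [ 599.3 -217.2  220. ] [  2.  170.5 125. ]
264 [ 599.4 -221.3  220.9] [  1.  170.5 126. ]
266 [ 598.7 -220.9  221.7] [  2. 173. 126.]
268 [ 599.  -222.9  222.9] [  2.  173.5 128. ]
270 [ 599.5 -223.4  224. ] [  2.  177.5 127. ]
272 [ 600.8 -225.5  225.3] [  2. 177. 128.]
274 [ 598.8 -221.2  225.7] [  2. 181. 127.]
276 [ 599.8 -223.5  227. ] [  2.  182.5 128. ]
278 [ 599.5 -209.3  228. ] [  1.  184.5 127.5]
280 [ 597.5 -189.2  228.4] [  1. 204. 128.]
finger col 270: [(246, [-504.0, -51.8, 1204.7], [1913.5, -322.0, 270.7]), (254, [11.1, -5.9, -28.2], [582.0, -213.0, 214.7]), (262, [10.8, -5.7, -36.1], [574.8, -212.4, 217.7]), (270, [10.8, -5.4, -43.5], [567.9, -211.8, 220.3]), (278, [10.8, -5.2, -50.3], [561.5, -211.3, 222.6]), (286, [11.2, -5.0, -57.2], [554.9, -210.7, 224.6]), (294, [11.7, -4.7, -63.7], [548.6, -210.2, 226.4]), (302, [11.6, -4.6, -68.5], [544.2, -209.8, 228.2]), (310, [10.9, -4.5, -72.1], [541.1, -209.5, 230.1]), (318, [10.9, -4.3, -76.5], [536.9, -209.2, 231.6]), (326, [11.1, -4.2, -80.7], [532.9, -208.8, 232.9]), (334, [8.3, -4.2, -80.8], [533.8, -208.9, 235.5]), (342, [-3.2, -4.7, -70.0], [547.9, -210.0, 242.6])]
```

View pics/c4.png

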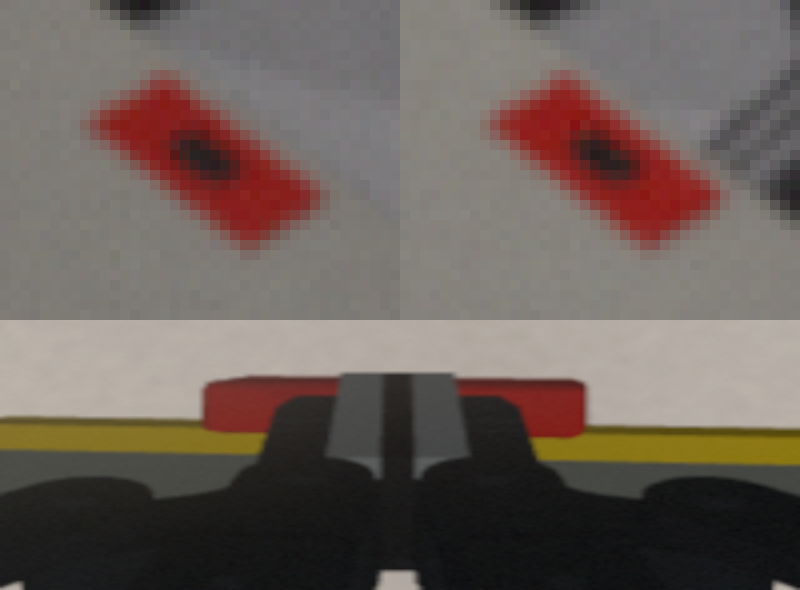

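In the close-up the pin looks the same before and after. The wrist depth puts the visible fingertips about 25 mm short of the TCP, at x≈587, so they are still in front of the paddle face at x≈599. I'll go down, advance about 25 mm and raise again.

```bash
python3 -m handwheel '[[0.02,0,0.0075,0,0,0,-1],[0.04,0,0.015,0,0,0,-1],[0.04,0,0.015,0,0,0,-1],[0.036,0.0005,0.026,0,0,0,-1],[0.032,0.001,0.038,0,0,0,-1],[0.032,0.001,0.038,0,0,0,-1]]' | egrep 'pos|contact'
python3 -m handwheel '[[-0.003,0,-0.0011,0,0,0,-1],[-0.006,0,-0.0022,0,0,0,-1],[-0.009,0,-0.0033,0,0,0,-1],[-0.012,0,-0.0044,0,0,0,-1],[-0.012,0,-0.0044,0,0,0,-1]]' | egrep 'pos|contact'; python3 -m handwheel '[[-0.002,0,-0.0007,0,0,0,-1],[-0.004,0,-0.0014,0,0,0,-1]]' | egrep 'pos|contact'
```

```text
position: [638.7, -208.8, 173.4]
contact_force: [-0.6, 0.6, 0.8]
position: [637.4, -209.0, 185.5]
contact_force: [-0.4, -0.1, -0.0]
position: [637.3, -208.9, 189.1]
contact_force: [-0.4, 0.2, -0.4]
```

```bash
for i in 1 2 3 ; do python3 -m handwheel '[[-0.001,0,-0.0003,0,0,0,-1],[-0.002,0,-0.0007,0,0,0,-1],[-0.003,0,-0.0011,0,0,0,-1]]' | egrep 'pos|contact';done
```

```text
position: [637.0, -208.9, 191.7]
contact_force: [0.4, 0.2, -3.0]
position: [636.9, -208.8, 194.6]
contact_force: [0.2, -1.0, -4.4]
position: [637.0, -208.9, 198.5]
contact_force: [-0.9, -0.3, -4.3]
```

Contact started at z≈191.5 with about 4.4 N, so the paddle is moving up. I'll continue to the stop.

```bash
for i in 1 2 3 4; do python3 -m handwheel '[[-0.0005,0,-0.0002,0,0,0,-1],[-0.001,0,-0.0004,0,0,0,-1]]' | egrep 'pos|contact';done
```

```text
position: [637.1, -208.8, 199.6]
contact_force: [-3.2, -0.2, -3.4]
position: [637.1, -208.8, 200.7]
contact_force: [-2.8, -1.6, -3.0]
position: [637.1, -208.8, 201.7]
contact_force: [-1.9, -0.7, -6.4]
position: [636.9, -208.9, 201.8]
contact_force: [0.4, -1.1, -9.4]
```

```bash
python3 -m handwheel '[[-0.0005,0,-0.0002,0,0,0,-1],[-0.001,0,-0.0004,0,0,0,-1]]' | egrep 'pos|contact';  python3 -m handwheel '[[-0.0007,0,-0.0003,0,0,0,-1],[-0.0007,0,-0.0003,0,0,0,-1]]' | egrep 'pos|contact'
python3 - <<'E'
from h import *
a=np.load("pics/scene0.npz")["p"];b,_=get_image("scene");w,_=get_image("wrist")
c=np.hstack([cv2.resize(x[140:172,182:222],(400,320),interpolation=0) for x in(a,b)])
cv2.imwrite("pics/c5.png",np.vstack([c,cv2.resize(w[200:350,180:380],(800,270))]))
E
```

```text
position: [636.6, -208.8, 202.0]
contact_force: [5.7, -2.0, -15.4]
position: [636.1, -208.8, 202.3]
contact_force: [4.7, -2.3, -19.5]
```

View pics/c5.png

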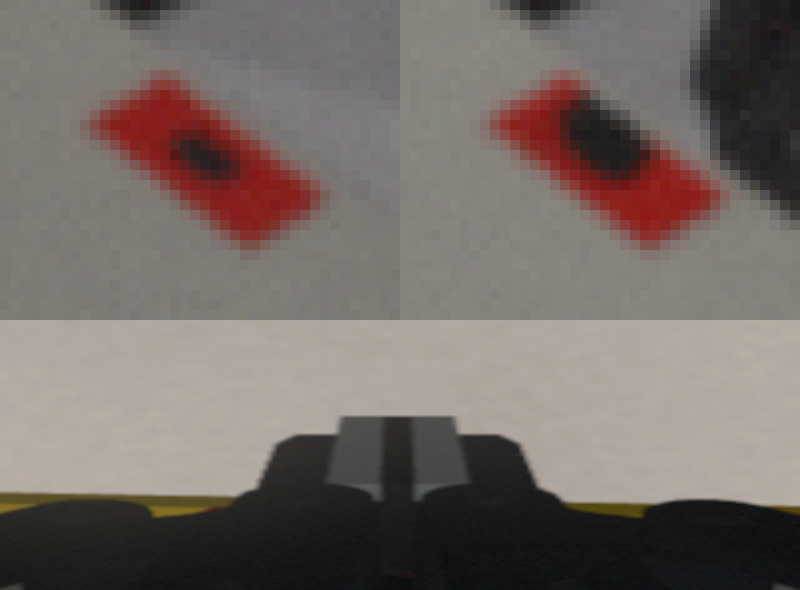

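The pin has clearly risen (right crop). The paddle is against its stop: 19.5 N with the height flat at about 202. I'll withdraw straight down, then back.

```bash
python3 -m handwheel '[[0.005,0,0.0018,0,0,0,-1],[0.012,0,0.0044,0,0,0,-1],[0.021,0,0.008,0,0,0,-1],[0.021,0,0.008,0,0,0,-1],[0.037,-0.002,-0.034,0,0,0,-1],[0.053,-0.004,-0.078,0,0,0,-1],[0.066,-0.006,-0.115,0,0,0,-1],[0.076,-0.007,-0.14,0,0,0,-1],[0.076,-0.007,-0.14,0,0,0,-1],[0.076,-0.007,-0.14,0,0,0,-1]]' | egrep 'clock|pos|contact'
python3 - <<'E'
from h import *
b,_=get_image("scene");w,_=get_image("wrist")
cv2.imwrite("pics/c6.png",np.hstack([cv2.resize(b[90:390,80:400],(448,420)),cv2.resize(w,(350,420))]))
E
```

```text
clock: 12.35
position: [480.8, -209.4, 184.4]
contact_force: [-0.7, 0.3, 0.7]
```

View pics/c6.png

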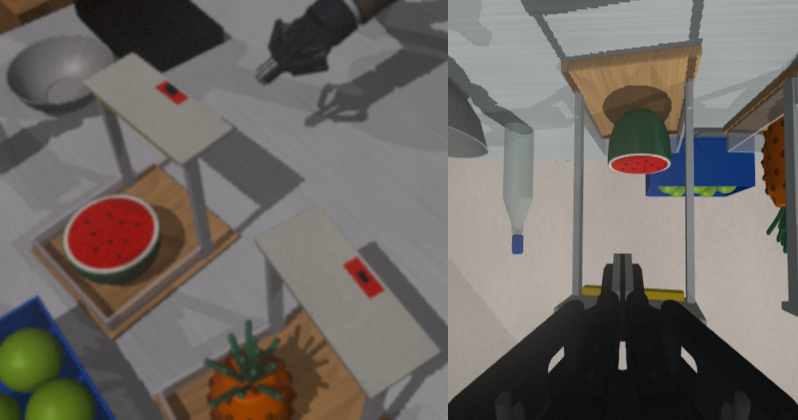

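The arm is clear of the stand. I'll check the pin's dark pixels against the start for both stands, and hand in if they're good.

Run:
```python
from h import *
a=np.load("pics/scene0.npz")["p"];b,_=get_image("scene")
f=lambda x,u,v:int((x[v-10:v+8,u-9:u+9].max(2)<75).sum())
r=[(f(x,202,156),f(x,339,288)) for x in(a,b)];print(r)
if r[1][0]>r[0][0]*1.6 and abs(r[1][1]-r[0][1])<5: print(job_done())
```

```text
[(13, 36), (42, 32)]
the job is handed in; nothing more can be done
None
```

The watermelon stand's lamp switch is pushed fully up against its stop: its pin rose and was still up after the arm withdrew. The pineapple stand's switch was left untouched, and the job is handed in at about 12.5 s.

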